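# Level and lock the welding fixture

## Task

On the welding bench, turn the two black foot knobs of the levelling fixture until its aluminium platform sits level in every direction, setting it with the knobs only and not by pushing on the platform. Then, with the platform level, swing the red-handled lock collar round so that its lever stands over the green locked mark, let go, and leave everything else on the bench where it is.

Things in the scene. Friction and masses are not known exactly. Their poses are not given: they have to be found in the camera images.
- fixture: fixed levelling fixture: dark steel base plate 280 x 380 x 12 mm on the bench. Origin at bench height; the plate spans x -160 to +120 and y +-190 mm. Its x points from the foot knobs (front) to the pivot post (back), y left, z up. Two white gauge posts (14 x 6 mm, 108 mm high) at x -5, y +-94 mm carry a red band 75.5 mm up, about where the platform's top edge is when level
- platform: aluminium platform plate 110 (x) x 170 (y) x 14 mm with a back tongue to the pivot and a blue nest on top. Origin at the pivot, at fixture x 60, y 0, z 71 mm, in mid-thickness; the plate spans x -125 to -15, y +-85 mm from there. z is the plate's normal: level when vertical. It stands on the pivot and two feet; the feet start up to 0.105 rad of tipping high or low, and stay where they are left
- foot_left (a point): left foot of the platform, at (-105, +70, 0) mm in the platform frame. The left knob moves this foot only: the platform tips about the line from the pivot to the right foot, 0.075 rad per rad of knob. Clockwise (looking onto the knob's top) raises the foot, anticlockwise lowers it
- foot_right (a point): right foot of the platform, at (-105, -70, 0) mm in the platform frame. The right knob moves it in the same way: the platform tips about the line from the pivot to the left foot, 0.075 rad per rad of knob; clockwise raises, anticlockwise lowers
- knob_left_grip (a point): left foot knob: round, black, 54 mm diameter, 40 mm high, orange band, white line on top; stiff. The point is on the spindle axis at the knob's mid-height, 76 mm above the bench; z runs along the spindle out of the knob's top. The spindle leans 30 degrees from vertical, to the left and slightly forward in the fixture, so the tool must tilt with it. Travel 2.2 rad either way from the middle
- knob_right_grip (a point): right foot knob, like the left one but leaning 30 degrees to the right and slightly forward, give or take 6 degrees as it tips a little with the left foot. Point on the spindle axis at the knob's mid-height, z along the spindle out of its top
- collar_handle (a point): red upright round handle on the lock collar's lever: 22 mm diameter, top 160 mm above the bench, 54 mm of it standing above the lever; the point is on its axis 140 mm above the bench. It moves on a circle of 85 mm radius about the vertical axis of the pivot post (through the origin of platform); x points outward along the lever
- locked_mark (a point): outer part of the green mark bar, 89 mm above the bench, directly under where the handle's axis must stand: 85 mm from the pivot axis
- collar (a joint): angle of the lock collar, rad, growing clockwise seen from above: 0 with the lever over the white open mark, 1.25 with the lever over the green locked mark; the travel goes on to 1.55, there is no stop at the mark
- tape: bystander: white roll, 100 mm diameter, 25 mm high, on the bench to the right of the fixture; origin under its centre
- pliers: bystander: yellow-handled pliers, 160 mm long, 19 mm high, on the bench to the left of the fixture; origin under the pivot pin
- hexkey: bystander: steel hex key, 110 x 28 mm, 8 mm thick, lying on the front of the fixture's base plate in front of the platform; origin under the middle of the long leg
- marker: bystander: marker pen, 120 mm long, behind the fixture; origin under its middle
- clip: bystander: small green plastic block, 24 x 30 x 20 mm, on the back left of the base plate; origin under its centre

How it is judged:
By the outcome, as a careful person would: the job done as asked, in the order asked, and still so for the second after the job is handed in, with the robot touching nothing.
It also fails if it takes over 72 s, if anything falls off the work surface, if the arm or the gripper's body presses on something with over 40 N, if the wrist force passes 120 N, or if a joint passes its speed limit or range.

## Robot

A 6-joint arm with a two-finger parallel gripper is mounted at the origin on the work surface. World frame = base frame: x ahead of the robot, y to its left, z up, the work surface at z = 0. Lengths are in mm, angles in rad, forces in N, time in s.
With the tool pointing down it reaches from about 400 to 825 mm from the base axis. Payload 7 kg.
Tool frame: the origin (TCP) lies at the very end of the fingers, on their centre line; the grasp point (between the pads) lies 19 mm behind it; z points along the fingers, y is the direction in which the jaws open and shut (so a half turn about z gives the same grasp; the last joint's range is limited). The gripper opens to 88 mm and grips with 3 to 60 N. Pads are 19 mm wide; open, the fingers measure 130 mm over their backs; the gripper's body (78 mm by 193 mm) begins 47 mm behind the grasp point.
Start: joints at [1.503, 0.359, 0.012, 0, -1.224, -0.288], TCP at [235.137, 632.697, 226.561] pointing down, gripper open.
Joint ranges: [-3.07, 3.07], [-1.43, 2.12], [-1.02, 1.25], [-3.03, 1.67], [-3.05, -0], [-3.03, 3.03]. Speed limits (rad/s): [2.39, 2.39, 3.01, 3.14, 3.14, 3.14].

## Interface

Orientations are given as a unit quaternion [x, y, z, w].
In Python, from plant import bot gives the robot as it stands. Calls block until the motion is done:
- bot.move_ptp(position, orientation): joint-space move of the TCP to a pose.
- bot.line_to(position, velocity=150, ori=None): straight line of the TCP; ori=None keeps the orientation; velocity is the mean speed in mm/s.
- bot.move_joints(angles): joint-space move.
- bot.move_gripper(opening, force=None): finger opening in mm; force is the grip in N (None keeps the last); returns when the fingers have stopped.
- bot.pause(seconds).
- bot.solve_ik(position, orientation): joint angles nearest the present ones, or None.
- bot.read_state(): the state.
- bot.camera(name): name is "scene" or "top" or "wrist"; returns the picture (480x640x3 uint8, red, green, blue); there is no depth.
- bot.get_calibration(name): a dict with "fx", "fy", "cx", "cy" (pixels), "view" (4x4, takes a point from world to camera coordinates); the wrist camera has in their place "T_tool_cam" (4x4, takes a point from camera to tool coordinates, whose origin is the TCP and whose axes are the flange's). Camera axes: x right, y up, looking along -z (the intrinsics and any distortion apply to the point x, -y, -z); pixel columns grow to the right and rows downward; lengths in mm; the calibration is good to about 2 mm. The wrist camera is an equidistant fisheye: a pixel r from the principal point sees the ray r / f radians off the axis. A picture is of the moment at which its call begins: read the wrist's pose just before it. get_calibration takes no time and is no camera call.
A pose or a line that the arm cannot do raises bot.Unreachable and nothing moves.
- bot.close_job(): hands the job in, once; it reports no verdict.
The state is a dict: "t": time; "joint_pos": joint angles; "qvel": joint speeds; "tau": joint torques, N m; "tcp_pos": TCP position; "eef_rot": TCP orientation; "contact_force": force on the tool from outside, world axes, zero at the start; "moment": the same for the moment, N m; "width": finger opening in mm.
Only numpy, scipy, OpenCV 4.12 (cv2) and the standard library are available. Lean on these libraries where they do the work, as an engineer would, in place of code of your own. Each camera call takes 0.05 s, during which the arm holds its last target. There are 200 camera calls.

## Working session

There is one attempt and no reset: what is moved stays moved. The work goes in short steps, each a Python script; the robot and the scene stay as the last script left them, time stands still between calls to the robot, and variables do not carry over. Pictures are saved under pics/ and viewed, about 8 in all and at most 12, crops included, and the job is handed in when it is done.

```bash
ls; mkdir -p pics
python3 - <<'E'
from plant import bot
import cv2
for n in ("scene","top","wrist"):
    im=bot.camera(n); cv2.imwrite(f"pics/{n}0.png",im[:,:,::-1])
    print(n,bot.get_calibration(n))
print(bot.read_state())
E
```

```text
pics
scene {'fx': 499.4554626499351, 'fy': 499.4554626499351, 'cx': 322.0910427975846, 'cy': 238.0030140555859, 'view': array([[ 5.52795362e-01,  8.33195443e-01, -1.42352101e-02,
        -3.27154091e+02],
       [-7.01116662e-01,  4.74262882e-01,  5.32456707e-01,
         3.26039267e+02],
       [ 4.50391734e-01, -2.84359055e-01,  8.46337530e-01,
        -1.32813280e+03],
       [ 0.00000000e+00,  0.00000000e+00,  0.00000000e+00,
         1.00000000e+00]])}
top {'fx': 503.1054192397301, 'fy': 503.1054192397301, 'cx': 312.882078007397, 'cy': 232.25572528827968, 'view': array([[-1.30518533e-02, -9.99910827e-01, -2.82611185e-03,
         5.89656181e+01],
       [ 9.86115460e-01, -1.33396146e-02,  1.65524481e-01,
        -5.87407342e+02],
       [-1.65547419e-01, -6.26471346e-04,  9.86201632e-01,
        -1.01368927e+03],
       [ 0.00000000e+00,  0.00000000e+00,  0.00000000e+00,
         1.00000000e+00]])}
wrist {'fx': 371.64829954431775, 'fy': 371.64829954431775, 'cx': 318.6824260674943, 'cy': 235.54202666627398, 'T_tool_cam': array([[-1.59419608e-04,  9.55887142e-01,  2.93734143e-01,

[... 253 characters left out ...]
,
         1.00000000e+00]])}
{'t': 0.15, 'joint_pos': array([ 1.50308965e+00,  3.59249049e-01,  1.12764222e-02, -2.49583632e-04,
       -1.22410810e+00, -2.88109690e-01]), 'qvel': array([ 0.00113161,  0.0008843 ,  0.00201599,  0.0024271 , -0.00227226,
       -0.00231912]), 'tau': array([-7.73121865e-04, -5.83273959e+01,  2.93291456e+01,  7.00120345e+00,
        8.80811509e-03, -1.14360469e-04]), 'tcp_pos': array([235.03245086, 632.36579133, 225.82464916]), 'eef_rot': array([ 9.84208309e-01, -1.77012934e-01, -4.59999039e-05,  6.51208375e-04]), 'contact_force': array([ 0.08793517,  0.32357239, -0.66096227]), 'moment': array([-0.01262468, -0.04414567, -0.01377477]), 'width': 87.55889628151576}
```

View pics/scene0.png

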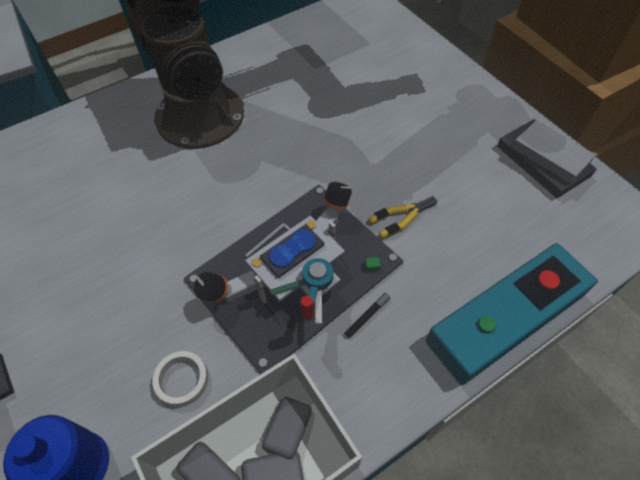

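View pics/top0.png

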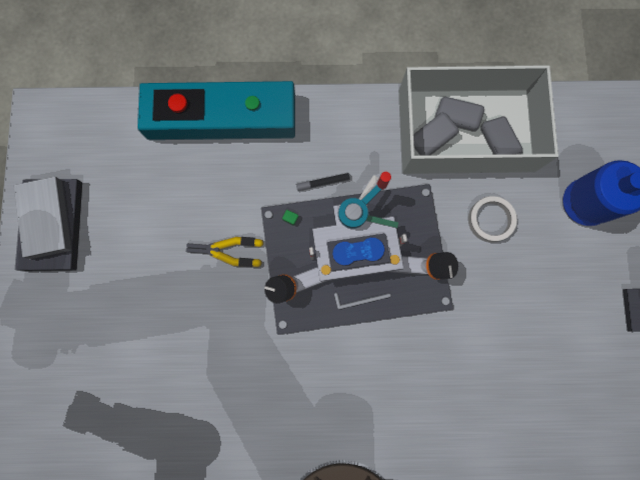

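```bash
cat > h.py <<'E'
from plant import bot
import numpy as np, cv2
from scipy.optimize import least_squares
from scipy.spatial.transform import Rotation as R
CAL={n:bot.get_calibration(n) for n in ("scene","top","wrist")}
def proj(n,P,tool=None):
    P=np.atleast_2d(P).astype(float); c=CAL[n]
    if n=="wrist":
        p,q=tool; Tt=np.eye(4); Tt[:3,:3]=R.from_quat(q).as_matrix(); Tt[:3,3]=p
        V=np.linalg.inv(Tt@c["T_tool_cam"])
    else: V=np.array(c["view"])
    X=P@V[:3,:3].T+V[:3,3]; x,y,z=X[:,0],-X[:,1],-X[:,2]
    if n=="wrist":
        r=np.hypot(x,y)+1e-12; th=np.arctan2(r,z); u,v=x/r*th,y/r*th
    else: u,v=x/z,y/z
    return np.c_[c["fx"]*u+c["cx"],c["fy"]*v+c["cy"]]
def fixT(f):  # x,y,yaw -> R,t
    return R.from_euler('z',f[2]).as_matrix(), np.array([f[0],f[1],0.])
def w(f,P):
    M,t=fixT(f); return np.atleast_2d(P)@M.T+t
PIV=np.array([60,0,71.])
def plat(a,P):  # a = tip L, tip R (positive raises foot); platform pts -> fixture pts
    l=np.array([-105,70,0])/np.hypot(105,70); r=np.array([-105,-70,0])/np.hypot(105,70)
    # left tip: about line pivot->right foot; sign so that +a raises left foot
    s1=np.sign(np.cross(r,l)[2]); s2=np.sign(np.cross(l,r)[2])
    Rm=R.from_rotvec(s1*a[0]*r)*R.from_rotvec(s2*a[1]*l)
    return Rm.apply(np.atleast_2d(P))+PIV
def snap(name,n="wrist",box=None,scale=1):
    s=bot.read_state(); im=bot.camera(n)[:,:,::-1].copy(); cv2.imwrite(f"pics/{name}_raw.png",im)
    np.save(f"pics/{name}_tool.npy",np.r_[s["tcp_pos"],s["eef_rot"]])
    if box: x0,y0,x1,y1=box; im=im[y0:y1,x0:x1]
    im=cv2.resize(im,None,fx=scale,fy=scale,interpolation=cv2.INTER_CUBIC)
    cv2.imwrite(f"pics/{name}.png",im); return s
E
python3 - <<'E'
from h import *
P=np.array([[120,190,12],[120,-190,12],[-160,190,12],[-160,-190,12.]])
top=np.array([[262,206],[430,185],[278,333],[453,309.]]); sc=np.array([[403,262],[262,370],[320,185],[185,278.]])
res=lambda f:np.r_[proj("top",w(f,P))-top,proj("scene",w(f,P))-sc].ravel()
o=least_squares(res,[550,0,0.1]); print(o.x,o.fun.reshape(-1,2).round(1)); np.save("fix.npy",o.x)
f=o.x
print("pivot",w(f,PIV),"knobs approx",w(f,[[-75,110,93],[-75,-110,93]]))
a=cv2.imread("pics/top0.png")[150:350,240:480]; a=cv2.resize(a,None,fx=3.2,fy=3.2,interpolation=cv2.INTER_CUBIC)
cv2.imwrite("pics/topc.png",a[:600])
E
```

```text
[ 5.59452683e+02 -3.62673471e+01  1.19072119e-01] [[-1.8 -0.6]
 [ 0.1 -1.7]
 [-2.6  0.6]
 [-0.6  0.7]
 [ 0.4 -1.4]
 [-1.   5.3]
 [-1.  -2. ]
 [-2.9 -2.3]]
pivot [[619.02784013 -29.13989029  71.        ]] knobs approx [[ 471.91673217   64.04445342   93.        ]
 [ 498.05074056 -154.39778976   93.        ]]
```

```bash
cat >> h.py <<'E'
def look(C,L,roll=0):
    C,L=np.array(C,float),np.array(L,float); z=(C-L)/np.linalg.norm(C-L)
    x=np.cross([0,0,1],z); x/=np.linalg.norm(x); y=np.cross(z,x)
    Rc=np.c_[x,y,z]@R.from_euler('z',roll).as_matrix(); T=np.array(CAL["wrist"]["T_tool_cam"])
    Rt=Rc@T[:3,:3].T; p=C-Rt@T[:3,3]
    return p,R.from_matrix(Rt).as_quat()
E
python3 - <<'E'
from h import *
f=np.load("fix.npy")
L=w(f,[-40,0,75])[0]
for d in (220,260,300):
  for h in (100,140,180,230):
    for y in (0,-120,120):
     for roll in (0,np.pi/2,-np.pi/2,np.pi):
      C=w(f,[-40-d,y,75+h])[0]; p,q=look(C,L,roll); s=bot.solve_ik(p,q)
      if s is not None: print(d,h,y,round(roll,2),p.round(),np.round(s,2))
E
```

```text
220 100 0 1.57 [462. -77. 102.] [-0.96  0.4  -0.71 -1.53 -1.13 -0.64]
220 100 -120 0 [438. -98.  83.] [-1.09  0.83 -0.56 -1.42 -1.52 -1.75]
220 100 -120 1.57 [ 464. -116.  109.] [-0.85  0.54 -0.34 -1.18 -1.42 -0.8 ]
220 100 -120 -1.57 [431. -68. 111.] [-1.12  0.44 -0.86 -1.62 -1.18  2.97]
220 100 -120 3.14 [457. -87. 137.] [-0.63  0.11 -0.55 -1.14 -0.95  0.41]
220 140 0 1.57 [450. -79. 120.] [-0.82  0.19 -0.67 -1.39 -0.99 -1.03]
220 140 -120 0 [ 428. -105.  104.] [-1.08  0.63 -0.58 -1.37 -1.42 -1.93]
220 140 -120 1.57 [ 456. -122.  129.] [-0.8   0.42 -0.33 -1.09 -1.37 -0.98]
220 140 -120 -1.57 [423. -74. 131.] [-0.97  0.13 -0.81 -1.52 -1.    2.59]
220 140 -120 3.14 [452. -91. 155.] [-0.45  0.01 -0.54 -0.94 -0.85  0.08]
220 180 0 1.57 [438. -80. 143.] [-0.66  0.04 -0.63 -1.2  -0.9  -1.41]
220 180 -120 0 [ 417. -113.  129.] [-1.06  0.44 -0.58 -1.31 -1.35 -2.13]
220 180 -120 1.57 [ 447. -128.  152.] [-0.74  0.32 -0.32 -1.   -1.33 -1.16]
220 180 -120 -1.57 [415. -80. 154.] [-0.74 -0.1  -0.76 -1.34 -0.8   2.17]
220 180 -120 3.14 [446. -95. 177.] [-0.29 -0.07 -0.54 -0.72 -0.81 -0.23]
220 2
[... 3231 characters left out ...]
] [-0.97  0.3  -0.42 -1.06 -1.42 -1.  ]
300 180 -120 -1.57 [357. -97. 171.] [-1.13 -0.12 -0.85 -1.36 -1.06  2.34]
300 180 -120 3.14 [ 383. -117.  195.] [-0.55 -0.18 -0.6  -0.86 -0.92 -0.05]
300 180 120 1.57 [347. -25. 169.] [-0.21 -0.56 -0.99 -1.32 -0.26 -1.85]
300 230 0 0 [342. -61. 176.] [-1.39  0.02 -0.99 -1.42 -1.24 -2.17]
300 230 0 1.57 [362. -89. 198.] [-0.84 -0.14 -0.66 -1.09 -1.1  -1.47]
300 230 -120 0 [ 346. -135.  180.] [-1.26  0.28 -0.64 -1.23 -1.43 -2.22]
300 230 -120 1.57 [ 374. -154.  203.] [-0.91  0.17 -0.38 -0.97 -1.42 -1.21]
300 230 -120 -1.57 [ 348. -102.  205.] [-0.14 -0.59 -0.94 -0.76 -0.33  1.09]
300 230 -120 3.14 [ 376. -121.  227.] [-0.36 -0.27 -0.59 -0.63 -0.9  -0.4 ]
```

View pics/topc.png

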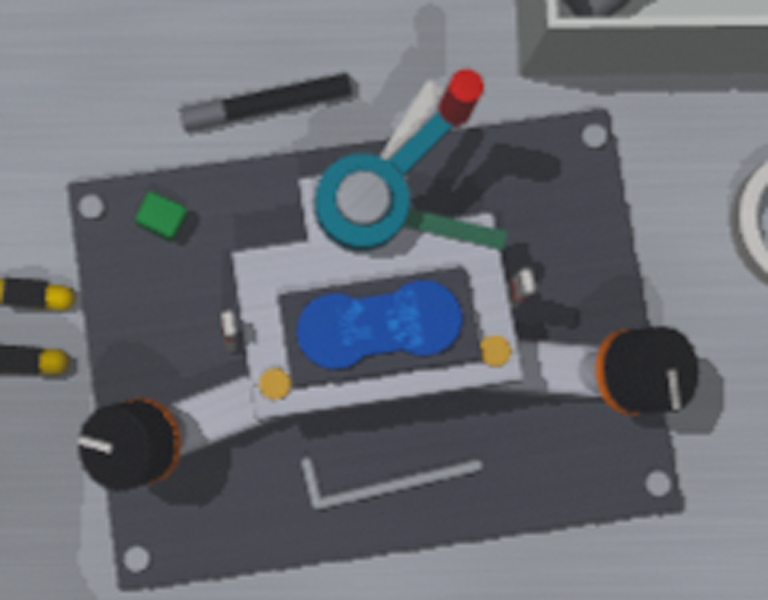

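Run:
```python
from h import *
f=np.load("fix.npy"); L=w(f,[-40,0,75])[0]
p,q=look(w(f,[-260,-120,305])[0],L,np.pi); bot.move_ptp(p,q); bot.pause(.2); snap("w1",scale=1.25)
p,q=look(w(f,[-300,-120,255])[0],L,np.pi); bot.move_ptp(p,q); bot.pause(.2); s=snap("w2",scale=1.25)
print(s["t"],s["joint_pos"].round(2))
```

```text
3.7583 [-0.41 -0.13 -0.57 -0.79 -0.85 -0.15]
```

View pics/w2.png

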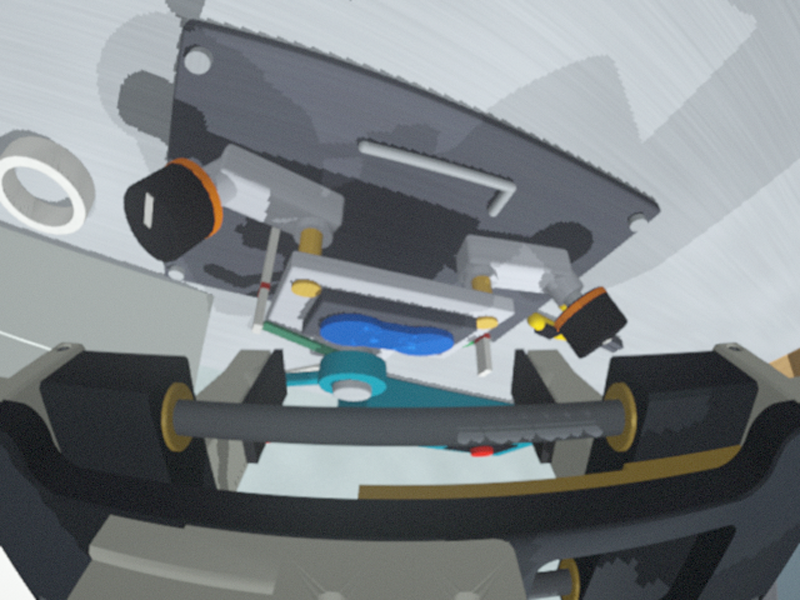

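Run:
```python
import cv2
a=cv2.imread("pics/w2_raw.png")[180:305,190:420]
cv2.imwrite("pics/w2c.png",cv2.resize(a,None,fx=3.4,fy=3.4,interpolation=cv2.INTER_CUBIC))
```

```text
(no output)
```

View pics/w2c.png

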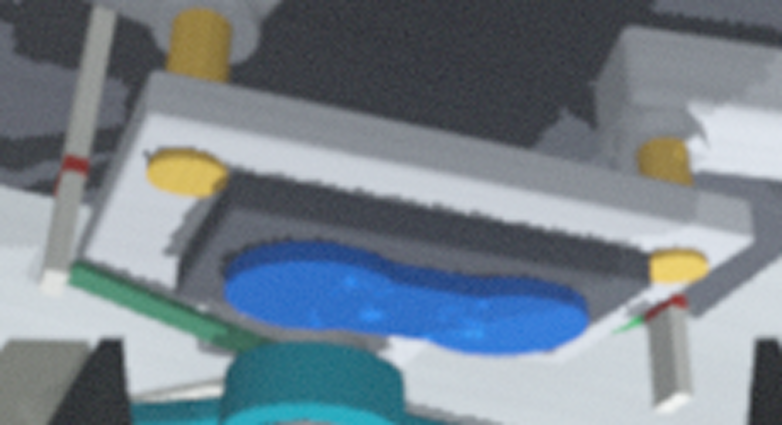

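```bash
cat > fitw.py <<'E'
from h import *
def fit(name,obs,f0,sig=0.5,fprior=(1.5,1.5,.005),hp=(3,3)):
    """obs: list of (kind,pt,uv); kind 'f' fixture, 'p' platform"""
    T=np.load(f"pics/{name}_tool.npy")
    def res(v):
        d=v[5:]; q=(R.from_rotvec(d[3:])*R.from_quat(T[3:])).as_quat(); tl=(T[:3]+d[:3],q)
        r=[]
        for k,P,uv in obs:
            Pf=plat(v[3:5],P)[0] if k=='p' else np.array(P,float)
            r+=list((proj("wrist",w(v[:3],Pf),tl)[0]-uv)/sig)
        return np.r_[r,(v[:3]-f0)/fprior,v[3:5]/.1,d[:3]/2,d[3:]/.007]
    o=least_squares(res,np.r_[f0,np.zeros(8)]); C=np.linalg.inv(o.jac.T@o.jac)
    print("fix",o.x[:3].round(4),"tips",o.x[3:5].round(4),"+-",np.sqrt(np.diag(C))[3:5].round(4),"cam",o.x[5:].round(4))
    print((o.fun[:2*len(obs)].reshape(-1,2)*sig).round(2).tolist())
    return o.x
E
cat > a.py <<'E'
from fitw import *
f=np.load("fix.npy")
c=lambda u,v:np.array([190+u/3.4,180+v/3.4]); b=lambda u,v:np.array([u,v])/1.25
obs=[('p',(-125,-85,-7),c(153,70)),('p',(-125,-85,7),c(146,112)),('p',(-125,85,-7),c(750,202)),('p',(-125,85,7),c(753,238)),
('p',(-15,-85,7),c(82,260)),('f',(-5,-94,108),c(56,276)),('f',(-5,94,108),c(672,400)),('f',(-5,-94,75.5),c(74,165)),('f',(-5,94,75.5),c(667,305)),
('f',(-160,-190,12),b(190,22)),('f',(-160,190,12),b(658,208))]
v=fit("w2",obs,f); np.save("v2.npy",v); f=v[:3]; np.save("fix2.npy",f)
T=np.load("pics/w2_tool.npy"); tl=(T[:3]+v[5:8],(R.from_rotvec(v[8:])*R.from_quat(T[3:])).as_quat())
t=lambda u,v:np.array([240+u/3.2,150+v/3.2])
# top-camera offset from gauge posts / plate not modelled: just use it
for n,ut,uw in (("L",t(130,445),b(590,322)),("R",t(648,371),b(175,211))):
    o=least_squares(lambda P:np.r_[proj("top",P)[0]-ut,(proj("wrist",P,tl)[0]-uw)/1],w(f,[-70,100 if n=="L" else -100,76])[0])
    M,tt=fixT(f); print(n,"world",o.x.round(1),"fixture",(M.T@(o.x-tt)).round(1),o.fun.round(1))
tc=t(463,88); 
print("handle top px",tc, "pivot", w(f,PIV)[0])
for q in np.arange(-3.1,3.1,.2):
    P=w(f,PIV)[0]+[85*np.cos(q),85*np.sin(q),89]
    d=proj("top",P)[0]-tc
    if np.hypot(*d)<12: print("handle az world",round(q,2),d.round(1))
E
python3 a.py
```

```text
fix [ 5.597748e+02 -3.638690e+01  1.217000e-01] tips [0.0791 0.115 ] +- [0.0034 0.0031] cam [-5.7270e-01  2.1230e-01  5.5604e+00 -3.0000e-03  5.5000e-03 -4.4000e-03]
[[0.89, -2.46], [0.71, 0.38], [-0.08, -0.37], [0.29, 2.29], [-2.49, 4.31], [0.9, -2.03], [-0.26, -2.4], [1.0, 0.06], [-1.27, -1.65], [-1.42, 0.7], [1.59, 1.67]]
L world [468.8 116.9  81.3] fixture [-71.7 163.2  81.3] [ 0.3 -0.5  0.3 -0.1]
R world [ 510.1 -209.6   79.6] fixture [ -70.4 -165.9   79.6] [-0.5  0.1 -0.2 -0. ]
handle top px [384.6875 177.5   ] pivot [619.33071325 -29.10003662  71.        ]
handle az world -0.9 [3.8 1.1]
handle az world -0.7 [-2.5 -5. ]
```

```bash
cat > b.py <<'E'
from fitw import *
exec(open("a.py").read().split("v=fit")[0].split("import *")[1])
o2=[o for i,o in enumerate(obs) if i!=4]; fit("w2",o2,f)
print("no band,backright"); v=fit("w2",[o for i,o in enumerate(obs) if i not in(4,7,8)],f)
def overlay(name,v,usecam,box,sc,out):
    T=np.load(f"pics/{name}_tool.npy"); d=v[5:] if usecam else np.zeros(6)
    tl=(T[:3]+d[:3],(R.from_rotvec(d[3:])*R.from_quat(T[3:])).as_quat())
    x0,y0,x1,y1=box; a=cv2.resize(cv2.imread(f"pics/{name}_raw.png")[y0:y1,x0:x1],None,fx=sc,fy=sc,interpolation=cv2.INTER_CUBIC)
    def ln(P,col):
        uv=((proj("wrist",w(v[:3],P),tl)-[x0-.0,y0-.0])*sc).astype(int); cv2.polylines(a,[uv.reshape(-1,1,2)],True,col,1,cv2.LINE_AA)
    for z in(-7,7): ln(plat(v[3:5],[[-125,-85,z],[-125,85,z],[-15,85,z],[-15,-85,z]]),(0,0,255))
    for s in(-94,94):
        for hx,hy in((7,3),(3,7)):
            ln([[-5+i*hx,s+j*hy,108] for i,j in((1,1),(1,-1),(-1,-1),(-1,1))],(0,255,0))
    cv2.imwrite(out,a)
if __name__=="__main__":
    overlay("w1",v,True,(170,150,450,340),2.85,"pics/w1o.png")
E
python3 b.py
```

```text
fix [ 5.586019e+02 -3.671600e+01  1.207000e-01] tips [0.069  0.1228] +- [0.0035 0.0032] cam [ 1.5124e+00  7.9740e-01  6.3727e+00 -5.9000e-03  2.5500e-02 -3.0000e-03]
[[0.4, -1.48], [0.52, 1.38], [-0.15, -1.25], [0.58, 1.32], [0.15, -1.02], [0.09, -1.09], [0.2, 1.16], [-1.26, -0.27], [-1.22, -0.04], [0.62, 1.42]]
no band,backright
fix [ 5.586112e+02 -3.654370e+01  1.196000e-01] tips [0.0679 0.1196] +- [0.0037 0.0034] cam [ 1.4959e+00  4.9130e-01  5.9612e+00 -2.7000e-03  2.5800e-02 -1.5000e-03]
[[0.5, -1.46], [0.66, 1.39], [-0.34, -1.21], [0.41, 1.35], [0.08, -0.53], [-0.12, -1.0], [-1.43, 0.06], [0.17, 1.55]]
```

View pics/w1o.png

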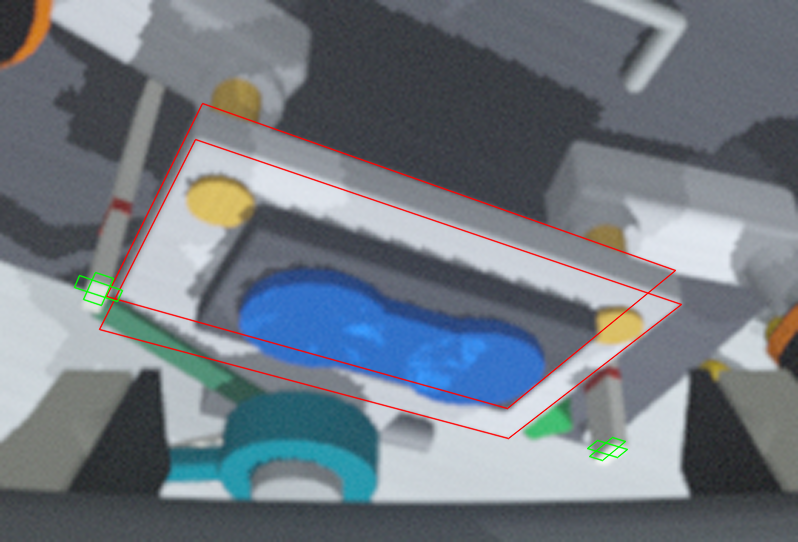

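```bash
cat > c.py <<'E'
from b import *
def cyl(c,ax,hs):
    u=np.cross(ax,[1,0,0]); u/=np.linalg.norm(u); k=np.cross(ax,u); t=np.linspace(0,2*np.pi,60)
    return [c+hh*ax+27*(np.cos(t)[:,None]*u+np.sin(t)[:,None]*k) for hh in hs]
def axis(side,az,tipL=0):
    a=np.array([-.5*np.sin(az),side*.5*np.cos(az),np.cos(np.pi/6)])
    if side<0:
        r=np.array([-105,-70,0])/np.hypot(105,70); a=R.from_rotvec(-np.sign(1)*0*r).apply(a); s1=np.sign(np.cross(r,[-105,70,0])[2]); a=R.from_rotvec(s1*tipL*r).apply(a)
    return a
KC={1:np.array([-71.,163.5,76]),-1:np.array([-71.,-164.5,76])}
if __name__=="__main__":
    tiles=[]
    T=np.load("pics/w2_tool.npy"); d=v[5:]; tl=(T[:3]+d[:3],(R.from_rotvec(d[3:])*R.from_quat(T[3:])).as_quat())
    for cam,fn in(("wrist","pics/w2_raw.png"),("top","pics/top0.png")):
        im=cv2.imread(fn)
        for s in(1,-1):
            pc=proj(cam,w(v[:3],KC[s]),tl)[0].astype(int); hw,hh=(60,45) if cam=="wrist" else (32,24); sc=400/2/hw
            x0,y0=pc-[hw,hh]; a=cv2.resize(im[y0:y0+2*hh,x0:x0+2*hw],(400,300),interpolation=cv2.INTER_CUBIC)
            for az,col in((.1,(0,255,0)),(.55,(255,0,255))):
                for ring in cyl(KC[s],axis(s,az,.068),(-20,20)):
                    uv=((proj(cam,w(v[:3],ring),tl)-[x0,y0])*sc).astype(int); cv2.polylines(a,[uv.reshape(-1,1,2)],True,col,1,cv2.LINE_AA)
            tiles.append(a)
    cv2.imwrite("pics/knobs.png",np.vstack([np.hstack(tiles[:2]),np.hstack(tiles[2:])]))
E
python3 c.py >/dev/null
```

```text
(no output)
```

View pics/knobs.png

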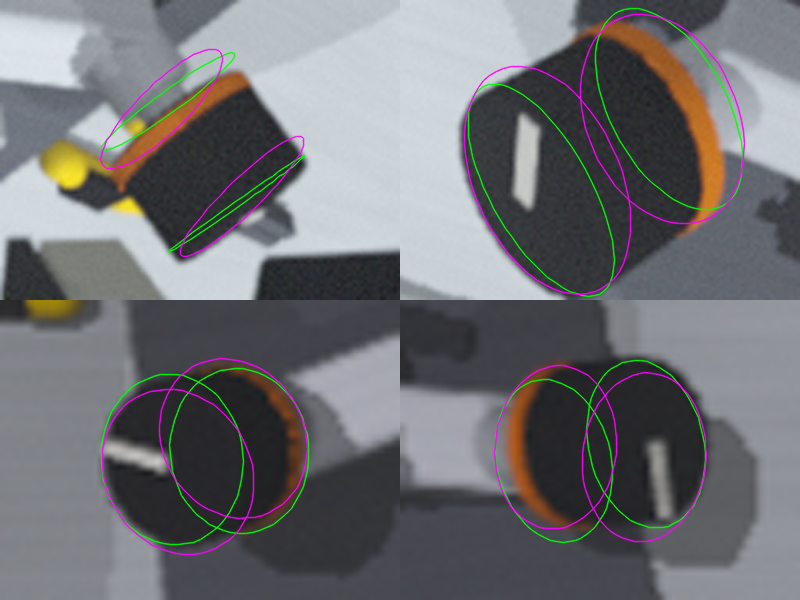

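```bash
cat > k.py <<'E'
from c import *
f=v[:3]; M,_=fixT(f)
def kpose(s,jaw,off,tipL=0,az=.22):
    """jaw: rotation (about outward axis, ccw +) of jaw line from fixture-x-ish direction; off: TCP distance above knob centre along axis"""
    ax=M@axis(s,az,tipL); c=w(f,KC[s]+2*axis(s,az,tipL))[0]
    x=M@np.array([1,0,0]); y=x-ax*(x@ax); y/=np.linalg.norm(y); y=R.from_rotvec(ax*jaw).apply(y)
    z=-ax; return c+off*ax, R.from_matrix(np.c_[np.cross(y,z),y,z]).as_quat()
E
cat > k1.py <<'E'
from k import *
for s in(1,-1):
  for flip in(0,np.pi):
    for j in(-.7,0,.7):
      for off in(-13,90):
        p,q=kpose(s,j+flip,off); a=bot.solve_ik(p,q); print(s,round(flip,1),j,off,p.round(),None if a is None else a.round(2))
E
python3 k1.py | grep -v fix
```

```text
[[0.4, -1.48], [0.52, 1.38], [-0.15, -1.25], [0.58, 1.32], [0.15, -1.02], [0.09, -1.09], [0.2, 1.16], [-1.26, -0.27], [-1.22, -0.04], [0.62, 1.42]]
no band,backright
[[0.5, -1.46], [0.66, 1.39], [-0.34, -1.21], [0.41, 1.35], [0.08, -0.53], [-0.12, -1.0], [-1.43, 0.06], [0.17, 1.55]]
1 0 -0.7 -13 [470. 112.  66.] [ 0.94  0.31 -0.83  0.59 -0.84  1.16]
1 0 -0.7 90 [453. 161. 156.] [ 1.06  0.21 -0.66  0.44 -1.1   1.25]
1 0 0 -13 [470. 112.  66.] [ 0.94  0.31 -0.83  0.59 -0.84  1.86]
1 0 0 90 [453. 161. 156.] [ 1.06  0.21 -0.66  0.44 -1.1   1.95]
1 0 0.7 -13 [470. 112.  66.] [ 0.94  0.31 -0.83  0.59 -0.84  2.56]
1 0 0.7 90 [453. 161. 156.] [ 1.06  0.21 -0.66  0.44 -1.1   2.65]
1 3.1 -0.7 -13 [470. 112.  66.] [ 0.94  0.31 -0.83  0.59 -0.84 -1.98]
1 3.1 -0.7 90 [453. 161. 156.] [ 1.06  0.21 -0.66  0.44 -1.1  -1.89]
1 3.1 0 -13 [470. 112.  66.] [ 0.94  0.31 -0.83  0.59 -0.84 -1.28]
1 3.1 0 90 [453. 161. 156.] [ 1.06  0.21 -0.66  0.44 -1.1  -1.19]
1 3.1 0.7 -13 [470. 112.  66.] [ 0.94  0.31 -0.83  0.59 -0.84 -0.58]
1 3.1 0.7 90 [453. 161. 156.] [ 1.06  0.21 -0.66  0.44 -1.1  -0.49]
-1 0 -0.7 -13 [ 508. -203.   66.] None
-1 0 -0.7 90 [ 503. -254.  156.] None
-1 0 0 -13 [ 508. -203.   66.] [-0.41  0.47 -0.12 -0.54 -1.2  -2.39]
-1 0 0 90 [ 503. -254.  156.] [-0.48  0.42  0.01 -0.49 -1.4  -2.43]
-1 0 0.7 -13 [ 508. -203.   66.] [-0.41  0.47 -0.12 -0.54 -1.2  -1.69]
-1 0 0.7 90 [ 503. -254.  156.] [-0.48  0.42  0.01 -0.49 -1.4  -1.73]
-1 3.1 -0.7 -13 [ 508. -203.   66.] [-0.41  0.47 -0.12 -0.54 -1.2   0.05]
-1 3.1 -0.7 90 [ 503. -254.  156.] [-0.48  0.42  0.01 -0.49 -1.4   0.01]
-1 3.1 0 -13 [ 508. -203.   66.] [-0.41  0.47 -0.12 -0.54 -1.2   0.75]
-1 3.1 0 90 [ 503. -254.  156.] [-0.48  0.42  0.01 -0.49 -1.4   0.71]
-1 3.1 0.7 -13 [ 508. -203.   66.] [-0.41  0.47 -0.12 -0.54 -1.2   1.45]
-1 3.1 0.7 90 [ 503. -254.  156.] [-0.48  0.42  0.01 -0.49 -1.4   1.41]
```

```bash
cat > turn.py <<'E'
from k import *
def turn(s,ang,tipL=0,clear=90,jaw0=None):
    """turn knob s by ang about outward axis (ccw + = lowers)"""
    j0=-ang/2 if jaw0 is None else jaw0
    p,q=kpose(s,j0+np.pi,clear,tipL); g=kpose(s,j0+np.pi,-13,tipL)[0]
    bot.move_gripper(88); bot.move_ptp(p,q); snap(f"pre{bot.read_state()['t']:.0f}")
    bot.line_to(g,velocity=150); st=bot.read_state(); print("at",st["contact_force"].round(1),"t",round(st["t"],1))
    bot.move_gripper(40,force=60); st=bot.read_state(); print("grip",st["width"].round(1),st["contact_force"].round(1))
    a=st["joint_pos"].copy(); a[5]+=ang; bot.move_joints(a); bot.pause(.2); st=bot.read_state()
    print("turned",(st["joint_pos"]-a).round(4),st["contact_force"].round(1),st["moment"].round(2))
    bot.move_gripper(88); bot.line_to(p,velocity=200); print("t",bot.read_state()["t"])
E
python3 - <<'E' | tail -4
from turn import *
turn(1,0.9)
E
```

```text
no band,backright
fix [ 5.586112e+02 -3.654370e+01  1.196000e-01] tips [0.0679 0.1196] +- [0.0037 0.0034] cam [ 1.4959e+00  4.9130e-01  5.9612e+00 -2.7000e-03  2.5800e-02 -1.5000e-03]
[[0.5, -1.46], [0.66, 1.39], [-0.34, -1.21], [0.41, 1.35], [0.08, -0.53], [-0.12, -1.0], [-1.43, 0.06], [0.17, 1.55]]
at [-0.4  0.8 -0.7] t 6.6Traceback (most recent call last):
  File "<stdin>", line 2, in <module>
  File "turn.py", line 8, in turn
    bot.move_gripper(40,force=60); st=bot.read_state(); print("grip",st["width"].round(1),st["contact_force"].round(1))
                                                                     ^^^^^^^^^^^^^^^^^
AttributeError: 'float' object has no attribute 'round'
```

```bash
sed -i 's/st\["width"\].round(1)/round(st["width"],1)/' turn.py
sed -i '/^o2=/s/.*/T0=1/; s/^print("no band.*/v=np.array([558.6,-36.54,.1196,.0679,.1196,1.4959,.4913,5.9612,-.0027,.0258,-.0015])/' b.py
python3 - <<'E'
from turn import *
st=bot.read_state(); print(st["width"],st["contact_force"].round(1),st["t"])
a=st["joint_pos"].copy(); a[5]+=.9; bot.move_joints(a); bot.pause(.2); st=bot.read_state()
print("turned",(st["joint_pos"]-a).round(4),st["contact_force"].round(1),st["moment"].round(2))
bot.move_gripper(88); bot.line_to(kpose(1,.45+np.pi,90)[0],velocity=200); print("t",bot.read_state()["t"])
turn(-1,1.45)
p,q=look(w(f,[-260,-120,305])[0],w(f,[-40,0,75])[0],np.pi); bot.move_ptp(p,q); bot.pause(.2); snap("w3",box=(170,150,450,340),scale=2.85); print(bot.read_state()["t"])
E
```

```text
53.0378171382183 [12.7 -5.7 -0.1] 7.25
turned [-0.0023  0.0012  0.0015  0.004   0.0005  0.0003] [ 25.3 -10.6 -13.4] [ 0.44 -7.21  4.16]
t 9.7667
at [ 0.6 -0.1 -0. ] t 12.6
grip 53.4 [ 2.7 -4.3 -1.5]
turned [ 0.001   0.0004  0.0018 -0.0019  0.0028  0.    ] [ 7.4  2.9 -4. ] [-2.2  -2.17 -1.26]
t 16.225
18.2
```

View pics/w3.png

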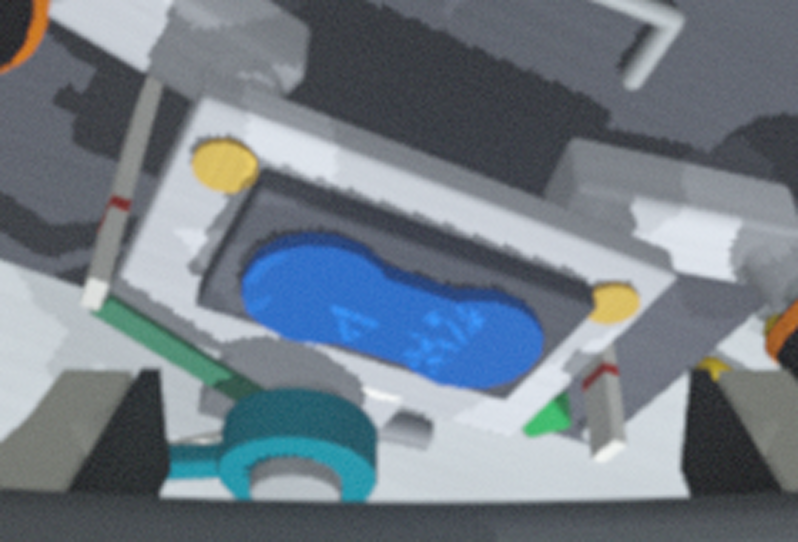

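```bash
cat > d.py <<'E'
from fitw import *
from b import v as v0
f=np.load("fix.npy")
c=lambda u,v:np.array([170+u/2.85,150+v/2.85])
posts=[('f',(-5,-94,108),c(95,294)),('f',(-5,94,108),c(608,446)),('f',(-5,-94,75.5),c(118,205)),('f',(-5,94,75.5),c(600,373))]
w3=[('p',(-125,-85,7),c(208,97)),('p',(-125,85,7),c(673,275)),('p',(-15,-85,7),c(118,281)),('p',(-15,85,7),c(510,433))]+posts
w1=[('p',(-125,-85,7),c(196,141)),('p',(-125,85,7),c(681,305)),('p',(-15,85,7),c(508,434))]+posts
for hp in (posts,posts[:2]):
  print("w1"); fit("w1",[o for o in w1 if o[0]=='p']+hp,f)
  print("w3"); fit("w3",[o for o in w3 if o[0]=='p']+hp,f)
E
python3 d.py
python3 - <<'E'
from k import *
L=w(f,[-40,0,75])[0]
for (d,y,h) in ((250,0,60),(250,-120,60),(250,-120,100),(300,0,60),(300,-60,60),(300,-120,60),(300,0,100)):
   for roll in(0,1.57,-1.57,3.14):
      p,q=look(w(f,[-40-d,y,75+h])[0],L,roll); s=bot.solve_ik(p,q)
      if s is not None: print(d,y,h,roll,p.round(),s.round(2))
E
```

```text
w1
fix [ 5.592486e+02 -3.625210e+01  1.183000e-01] tips [0.0687 0.1153] +- [0.0052 0.0049] cam [ 0.3627 -0.0272  1.2591  0.0098 -0.0046  0.0013]
[[-0.42, -0.29], [0.85, 0.13], [0.16, -0.59], [0.64, -1.76], [-0.19, 0.3], [-0.47, 2.05], [-0.54, 0.32]]
w3
fix [ 5.629565e+02 -3.614130e+01  1.270000e-01] tips [-0.0047 -0.0496] +- [0.0052 0.0051] cam [-6.2291e+00 -2.2420e-01  8.5950e-01  1.0000e-04 -4.7200e-02 -1.0900e-02]
[[-0.62, -3.37], [1.27, 2.24], [-2.44, 4.96], [0.39, -0.18], [1.77, -2.35], [-1.29, -1.11], [1.22, 1.59], [-0.52, -1.2]]
w1
fix [ 5.595202e+02 -3.603020e+01  1.193000e-01] tips [0.0638 0.106 ] +- [0.0058 0.0053] cam [-1.2000e-01 -4.2150e-01  1.3403e+00  1.3000e-02 -6.0000e-04 -9.0000e-04]
[[-0.54, -0.08], [0.29, -0.18], [0.07, 0.05], [0.58, -0.25], [-0.33, 0.6]]
w3
fix [ 5.633473e+02 -3.568490e+01  1.279000e-01] tips [ 0.0003 -0.0579] +- [0.0058 0.0057] cam [-6.9237e+00 -1.0356e+00  1.6425e+00  6.3000e-03 -4.5200e-02 -1.3500e-02]
[[-0.52, -3.25], [0.81, 2.2], [-1.91, 4.97], [0.44, -0.06], [2.28, -1.43], [-1.29, -1.83]]
250 0 60 0 [433. -52.  64.] [-1.2   1.64 -0.88 -1.67
[... 884 characters left out ...]
386. -85.  71.] [-1.33  1.29 -0.73 -1.46 -1.63 -1.12]
300 -60 60 1.57 [ 401. -112.  101.] [-1.14  0.67 -0.59 -1.33 -1.45 -0.36]
300 -60 60 3.14 [397. -81. 131.] [-1.03  0.13 -0.81 -1.43 -1.05  0.84]
300 -120 60 0 [ 382. -116.   73.] [-1.27  1.1  -0.58 -1.37 -1.66 -1.46]
300 -120 60 1.57 [ 401. -140.  103.] [-1.08  0.69 -0.42 -1.22 -1.55 -0.49]
300 -120 60 -1.57 [372. -87. 103.] [-1.48  0.96 -0.94 -1.53 -1.37 -2.75]
300 -120 60 3.14 [ 392. -111.  133.] [-1.03  0.23 -0.67 -1.28 -1.18  0.83]
300 0 100 0 [377. -59.  91.] [-1.53  1.62 -0.99 -1.55 -1.49 -0.53]
300 0 100 1.57 [390. -87. 120.] [-1.19  0.48 -0.77 -1.42 -1.3  -0.44]
300 0 100 3.14 [396. -56. 148.] [ 0.06 -0.35 -0.95 -1.03 -0.05 -0.51]
```

```bash
cat >> d.py <<'E'
print("--- w3 without back-right")
fit("w3",[o for i,o in enumerate(w3) if i!=2],f)
fit("w3",[o for i,o in enumerate(w3) if i not in (2,6,7)],f)
fit("w3",[w3[0],w3[1]]+posts,f)
E
python3 d.py | sed -n '/---/,$p'
python3 - <<'E'
from k import *
p,q=look(w(f,[-290,-120,155])[0],w(f,[-40,0,75])[0],np.pi); bot.move_ptp(p,q); bot.pause(.2); s=snap("w4"); print(s["t"])
a=cv2.imread("pics/w4_raw.png")[::-1,::-1]; cv2.imwrite("pics/w4v.png",cv2.resize(a[170:410,110:430],None,fx=2.5,fy=2.5,interpolation=cv2.INTER_CUBIC))
E
```

```text
--- w3 without back-right
fix [ 5.595902e+02 -3.610220e+01  1.191000e-01] tips [-0.0252 -0.0067] +- [0.0054 0.0056] cam [-2.4440e-01 -2.9360e-01  1.3174e+00  6.3000e-03 -4.2000e-03 -3.0000e-04]
[[-0.79, -0.25], [1.75, -0.2], [-0.42, -0.3], [0.86, -1.8], [-0.46, 0.18], [-0.22, 2.2], [-0.74, 0.31]]
fix [ 5.599523e+02 -3.579330e+01  1.200000e-01] tips [-0.0304 -0.0186] +- [0.0062 0.0061] cam [-8.8820e-01 -8.4270e-01  1.5291e+00  9.6000e-03 -9.0000e-04 -2.4000e-03]
[[-0.92, -0.01], [1.05, -0.43], [-0.47, 0.36], [0.98, -0.28], [-0.63, 0.47]]
fix [ 5.595739e+02 -3.600670e+01  1.182000e-01] tips [-0.0271 -0.005 ] +- [0.0058 0.0058] cam [-0.2156 -0.4634  0.9598  0.0081 -0.0057  0.0012]
[[-0.69, -0.11], [1.69, -0.34], [0.81, -1.85], [-0.62, 0.15], [-0.29, 2.06], [-0.9, 0.25]]
19.4667
```

View pics/w4v.png

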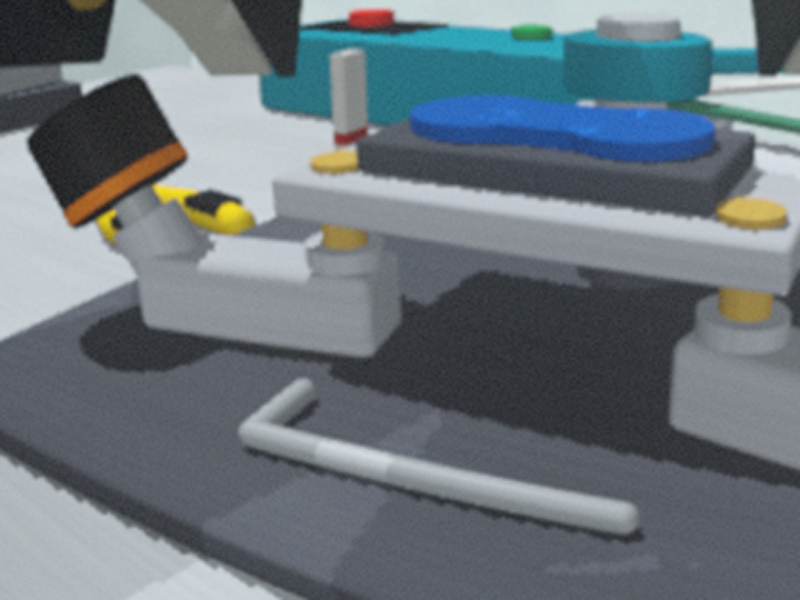

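Run:
```python
import cv2,numpy as np
a=cv2.imread("pics/w4_raw.png")[::-1,::-1]
t=[cv2.resize(a[180:325,x0:x1],None,fx=4,fy=4,interpolation=cv2.INTER_CUBIC) for x0,x1 in((200,280),(395,515))]
cv2.imwrite("pics/w4t.png",np.hstack(t))
```

```text
(no output)
```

View pics/w4t.png

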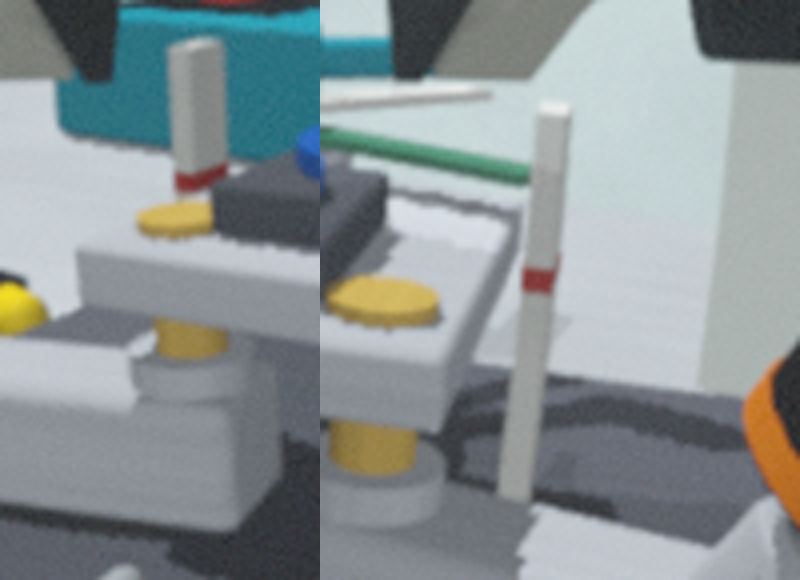

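```bash
cat > e.py <<'E'
from fitw import *
f=np.load("fix.npy")
def mk(xa,xb,y0):
    A=lambda U,V:np.array([639-(xa+(U+.5)/4-.5),479-(y0+(V+.5)/4-.5)]); B=lambda U,V:np.array([639-(xb+(U-320+.5)/4-.5),479-(y0+(V+.5)/4-.5)]); return A,B
A,B=mk(200,395,180)
obs=[('p',(-125,85,7),A(79,250)),('p',(-125,85,-7),A(82,304)),('p',(-125,-85,7),B(440,362)),('p',(-125,-85,-7),B(437,430)),('p',(-15,-85,7),B(518,213)),
('f',(-12,91,108),A(193,51)),('f',(2,91,108),A(224,41)),('f',(-12,-94,108),B(555,111)),('f',(-12,-94,75.5),B(539,281)),('f',(-12,91,75.5),A(200,182))]
if __name__=="__main__":
    fit("w4",obs,f,.4); fit("w4",[o for i,o in enumerate(obs) if i not in(8,9)],f,.4); fit("w4",[o for i,o in enumerate(obs) if i!=4],f,.4)
E
python3 e.py
```

```text
fix [ 5.608742e+02 -3.649190e+01  1.234000e-01] tips [-0.0322 -0.0251] +- [0.0031 0.0026] cam [-2.5272  0.3994 -2.1999  0.004  -0.0236 -0.0061]
[[0.88, 1.51], [0.22, -0.84], [-1.2, 0.87], [-0.11, -1.95], [-1.1, 2.04], [-0.54, 0.31], [-1.2, -0.57], [1.51, -0.88], [1.2, 0.26], [0.3, -0.54]]
fix [ 5.610685e+02 -3.639710e+01  1.243000e-01] tips [-0.0315 -0.0265] +- [0.0033 0.0031] cam [-2.8726  0.2306 -2.127   0.0048 -0.0238 -0.0078]
[[0.85, 1.49], [0.21, -0.84], [-1.05, 0.86], [0.06, -1.89], [-0.65, 1.99], [-0.38, 0.13], [-1.0, -0.75], [1.91, -0.78]]
fix [ 5.595128e+02 -3.656740e+01  1.188000e-01] tips [-0.0244 -0.0112] +- [0.0032 0.003 ] cam [-0.1069  0.5334  0.9864  0.0034  0.0097  0.0015]
[[0.99, 1.06], [-0.01, -1.21], [-0.85, 1.36], [-0.02, -1.54], [-0.23, 0.48], [-1.07, 0.06], [0.96, -0.41], [0.41, 0.51], [-0.15, -0.31]]
```

```bash
cat > g.py <<'E'
import contextlib,io
with contextlib.redirect_stdout(io.StringIO()):
    from fitw import *
    import e,d
    src=open("a.py").read().split("v=fit")[0].split("import *")[1]; ns={"np":np}; 
    exec("import numpy as np\n"+src,ns)
w2=[o for i,o in enumerate(ns["obs"]) if i!=4]
w1,w3=d.w1,[o for i,o in enumerate(d.w3) if i!=2]
V={"w1":(0,w1),"w2":(0,w2),"w3":(1,w3),"w4":(1,e.obs)}
def joint(V,f0,nt,sig=1.,prior=None,show=True):
    # x: f(3), cam in tool frame(6), half thickness, tips(2*nt)
    def res(x):
        r=[]
        for n,(k,obs) in V.items():
            T=np.load(f"pics/{n}_tool.npy"); Rt=R.from_quat(T[3:]); tl=(T[:3]+Rt.apply(x[3:6]),(Rt*R.from_rotvec(x[6:9])).as_quat())
            a=x[10+2*k:12+2*k]
            for kk,P,uv in obs:
                P=np.array(P,float)
                if kk=='p': P=plat(a,P*[1,1,x[9]/7])[0]
                r+=list((proj("wrist",w(x[:3],P),tl)[0]-uv)/sig)
        p=np.r_[(x[:3]-f0)/[2,2,.006],x[3:6]/2,x[6:9]/.01,(x[9]-7)/1,x[10:]/.1]
        if prior is not None: p=np.r_[p,prior(x[10:])]
        return np.r_[r,p]
    o=least_squares(res,np.r_[f0,np.zeros(6),7,np.zeros(2*nt)],loss="soft_l1"); C=np.linalg.inv(o.jac.T@o.jac)
    print("f",o.x[:3].round(3),"cam",o.x[3:9].round(4),"h",o.x[9].round(2),"tips",o.x[10:].round(4),"+-",np.sqrt(np.diag(C))[10:].round(4))
    if show:
        r=res(o.x)*sig; i=0
        for n,(k,obs) in V.items(): print(n,r[i:i+2*len(obs)].reshape(-1,2).round(1).tolist()); i+=2*len(obs)
    return o.x
f0=np.load("fix.npy")
if __name__=="__main__":
    joint(V,f0,2)
    x=joint(V,f0,2,prior=lambda t:(t[2:]-t[:2]+[.0675,.10875])/.004); np.save("x.npy",x)
    joint({"w4":(0,e.obs)},f0,1)
    joint({"w3":(0,w3),"w4":(0,e.obs)},f0,1)
E
python3 g.py
```

```text
f [ 5.58775e+02 -3.73020e+01  1.17000e-01] cam [ 4.0000e-04  8.5900e-01 -2.0694e+00  2.6000e-03 -6.0000e-04  5.4000e-03] h 6.05 tips [ 0.0597  0.1091 -0.0189 -0.0072] +- [0.0069 0.0065 0.006  0.0061]
w1 [[-0.2, -1.5], [0.4, -0.9], [0.5, -0.3], [0.7, -1.3], [-0.1, 1.3], [-0.2, 2.9], [-0.4, 1.5]]
w2 [[-0.1, -0.1], [0.3, 0.8], [-0.2, 0.0], [0.2, 0.9], [-0.4, 0.2], [-0.6, -0.7], [-0.3, 1.9], [-1.6, -0.2], [-3.9, 0.7], [2.4, 3.1]]
w3 [[-1.3, -1.5], [1.3, -0.4], [-0.6, -0.3], [0.4, -2.3], [-0.7, 0.3], [-0.6, 1.9], [-0.9, 0.4]]
w4 [[1.5, 0.3], [0.9, 0.1], [-0.1, 0.1], [0.6, -0.1], [-1.4, 2.4], [0.3, -0.5], [-0.5, -1.0], [1.9, -1.7], [1.4, -0.6], [0.5, -1.2]]
f [ 5.59146e+02 -3.71300e+01  1.17000e-01] cam [-5.2080e-01  8.0250e-01 -1.8695e+00  2.4000e-03  8.0000e-04  5.7000e-03] h 6.0 tips [ 0.0551  0.1065 -0.0151 -0.0042] +- [0.0061 0.0058 0.0059 0.0058]
w1 [[-0.1, -1.8], [0.4, -1.4], [0.5, -0.3], [0.7, -1.2], [-0.1, 1.4], [-0.2, 3.0], [-0.4, 1.6]]
w2 [[0.0, -0.4], [0.4, 0.3], [-0.3, -0.5], [0.1, 0.2], [-0.4, 0.3], [-0.6, -0.6], [-0.3, 1.9], [-1.6, -0.1], [-3.9, 0.8], [2.3, 3.0]]
w3 [[-1.4, 
[... 188 characters left out ...]
9], [1.5, -0.8], [0.5, -1.4]]
f [ 5.60251e+02 -3.66040e+01  1.20000e-01] cam [ 3.361e-01  7.224e-01 -3.199e-01  6.000e-04 -4.400e-03  1.600e-03] h 5.91 tips [-0.0265 -0.0152] +- [0.0069 0.0065]
w4 [[0.9, 0.1], [0.3, 0.2], [-0.7, -0.3], [-0.0, -0.1], [-1.9, 2.6], [-0.3, 0.4], [-1.1, -0.2], [1.3, -0.8], [0.8, 0.2], [0.1, -0.5]]
f [ 5.6008e+02 -3.6991e+01  1.2000e-01] cam [ 0.8882  1.0344 -1.4762  0.0059 -0.0061  0.0044] h 6.01 tips [-0.0246 -0.0157] +- [0.0065 0.0065]
w3 [[-1.6, -1.0], [1.1, -0.3], [-0.4, -0.0], [0.3, -1.0], [-0.8, 0.8], [-0.6, 3.1], [-0.9, 0.9]]
w4 [[1.1, 0.2], [0.5, 0.1], [-0.6, -0.0], [0.2, -0.0], [-1.0, 2.4], [0.1, -0.0], [-0.6, -0.6], [1.9, -0.9], [1.5, 0.3], [0.5, -0.8]]
```

```bash
cat > s1.py <<'E'
from turn import *
import sys
turn(1,-0.24); turn(-1,-0.11,tipL=0)
p=None
for cx,cy,cz in((60,-330,165),(40,-340,165),(60,-300,170),(80,-330,180),(20,-350,170),(60,-330,200),(60,-360,220)):
    for roll in(np.pi,np.pi/2,-np.pi/2,0):
        pp,q=look(w(f,[cx,cy,cz])[0],w(f,[-10,-85,77])[0],roll)
        if pp[2]>110 and bot.solve_ik(pp,q) is not None: p=pp; break
    if p is not None: break
print("side",cx,cy,cz,roll,p)
if p is not None:
    bot.move_ptp(p,q); bot.pause(.2); snap("w6"); print(bot.read_state()["joint_pos"].round(2))
p,q=look(w(f,[-290,-120,155])[0],w(f,[-40,0,75])[0],np.pi); bot.move_ptp(p,q); bot.pause(.2); print(snap("w5")["t"])
E
python3 s1.py
python3 - <<'E'
from h import *
x=np.load("x.npy"); T=np.load("pics/w6_tool.npy")
print(proj("wrist",w(x[:3],np.vstack([plat([0,0],[[-125,-85,6],[-15,-85,6]]),[[-160,-190,12],[120,-190,12],[-5,-94,108]]])),(T[:3],T[3:])).round())
E
```

```text
at [ 0.4  0.9 -0. ] t 22.7
grip 53.4 [15.7 -5.2 -6. ]
turned [-0.0001  0.     -0.0001  0.     -0.      0.0025] [ 2.1 -2.  -0.8] [1.59 0.05 0.26]
t 25.3583
at [-0.  -0.3  1.1] t 28.3
grip 53.2 [6.7 4.3 1. ]
turned [ 0.      0.      0.0007 -0.0005  0.0007  0.002 ] [ 5.2 -0.7 -0.5] [-1.57 -1.33 -1.09]
t 30.825
side 60 -330 165 3.141592653589793 [ 589.09858106 -195.03989031  135.8525723 ]
[-0.41  0.81  0.49 -0.64 -1.95  0.79]
32.925
[[387. 240.]
 [242. 226.]
 [548. 126.]
 [139.  33.]
 [315. 272.]]
```

Run:
```python
import cv2,numpy as np
a=cv2.imread("pics/w5_raw.png")[::-1,::-1]; b=cv2.imread("pics/w6_raw.png")[::-1,::-1]
c=lambda i,x,y,wd:cv2.resize(i[y:y+75,x:x+wd],None,fx=4,fy=4,interpolation=cv2.INTER_CUBIC)
top=np.hstack([c(a,205,185,70),c(a,412,200,60),c(b,60,315,70)])
bot=np.hstack([c(b,230,200,190),np.zeros((300,40,3),np.uint8)])
cv2.imwrite("pics/m.png",np.vstack([top,bot]))
```

```text
(no output)
```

View pics/m.png

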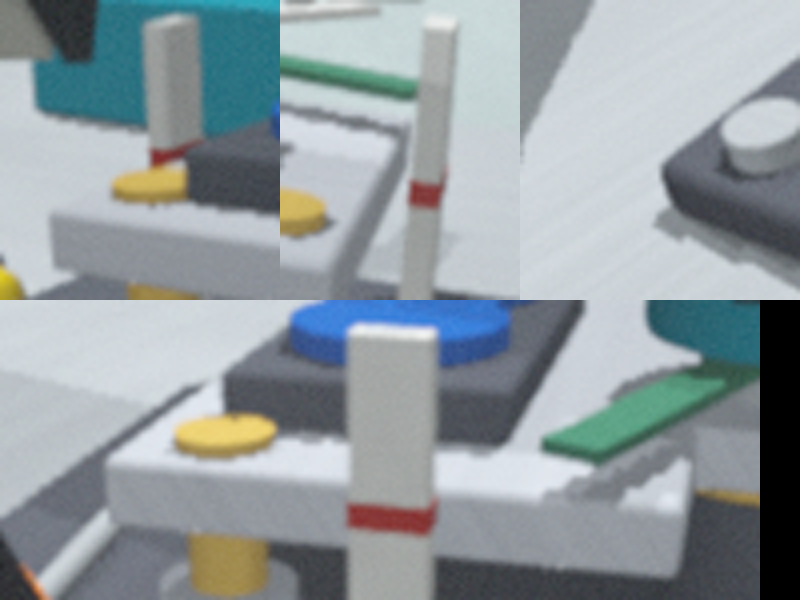

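```bash
cat > g2.py <<'E'
from g import *
S=lambda x,y:np.array([639-(x-.375),479-(y-.375)])
a=lambda U,Vv:S(205+U/4,185+Vv/4); b=lambda U,Vv:S(412+(U-280)/4,200+Vv/4); c=lambda U,Vv:S(60+(U-520)/4,315+Vv/4); s=lambda U,Vv:S(230+U/4,200+(Vv-300)/4)
w5=[('p',(-125,85,7),a(52,213)),('p',(-125,85,-7),a(55,268)),('p',(-125,-85,7),b(332,270)),('p',(-15,-85,7),b(405,130)),
('f',(-12,97,108),a(145,22)),('f',(2,91,108),a(198,14)),('f',(-12,97,75.5),a(151,157)),('f',(-12,-94,108),b(438,27)),('f',(-12,-94,75.5),b(426,194))]
w6=[('p',(-125,-85,7),s(108,464)),('p',(-125,-85,-7),s(110,523)),('p',(-15,-85,7),s(686,507)),('p',(-15,-85,-7),s(683,577)),
('f',(-12,-97,108),s(348,330)),('f',(2,-97,108),s(437,340)),('f',(-12,-97,75.5),s(348,517)),('f',(2,-97,75.5),s(436,522)),('f',(-160,-190,12),c(665,168))]
V["w5"]=(2,w5); V["w6"]=(2,w6)
if __name__=="__main__":
    joint({"w6":(0,w6)},f0,1); joint({"w5":(0,w5)},f0,1,show=False)
    joint({"w5":(0,w5),"w6":(0,w6)},f0,1)
    joint(V,f0,3,show=False)
    joint(V,f0,3,prior=lambda t:np.r_[(t[2:4]-t[:2]+[.0675,.10875])/.003,(t[4:]-t[2:4]-[.018,.00825])/.002])
E
python3 g2.py
```

```text
f [ 5.60455e+02 -3.62800e+01  1.21000e-01] cam [-4.695e-01  9.003e-01  1.093e-01 -5.500e-03  7.000e-04  1.010e-02] h 6.45 tips [-0.0075 -0.0035] +- [0.0135 0.0061]
w6 [[0.2, 0.5], [-0.4, -0.4], [-0.1, -0.2], [0.2, 0.2], [-0.9, -1.1], [1.1, 0.2], [-1.5, 0.5], [1.0, -0.1], [0.4, 0.2]]
f [ 5.60348e+02 -3.69610e+01  1.23000e-01] cam [ 0.3377  1.1433 -0.1848  0.0068 -0.0024  0.0024] h 6.09 tips [-0.0089 -0.0105] +- [0.0068 0.0084]
f [ 5.59973e+02 -3.58950e+01  1.24000e-01] cam [-0.8576  1.6989 -0.1429  0.0019  0.0053  0.0069] h 6.16 tips [-0.0056 -0.0069] +- [0.0055 0.004 ]
w5 [[0.9, 0.1], [0.5, -0.2], [-0.2, 0.1], [-1.7, 3.7], [-0.2, -0.4], [-0.5, -0.7], [-0.4, 0.0], [0.3, 0.1], [0.7, 0.4]]
w6 [[0.2, -0.0], [-0.4, -0.1], [0.0, -1.3], [0.5, 0.1], [-1.5, -1.1], [0.5, 0.1], [-1.7, 0.6], [0.8, 0.0], [0.8, 0.7]]
f [ 5.59422e+02 -3.53730e+01  1.18000e-01] cam [-0.045   2.8038 -0.7836  0.006  -0.0051  0.0063] h 6.02 tips [ 0.0556  0.1025 -0.0208 -0.0119 -0.0025 -0.0049] +- [0.0064 0.0056 0.005  0.0045 0.0052 0.004 ]
f [ 5.59581e+02 -3.54170e+01  1.18000e-01] cam [-0.21    2.69   -0.7207  0.0059 -0.0043  0.0069] h 5.99 tips [ 0.0503  0.0989 -0.0189 -0.0112 -0.0011 -0.0033] +- [0.0048 0.004  0.0042 0.0034 0.0042 0.0034]
w1 [[-0.4, -1.6], [0.3, -1.4], [0.8, -0.1], [0.5, -0.1], [-0.1, 1.9], [-0.4, 3.9], [-0.2, 1.9]]
w2 [[-0.2, -0.5], [0.2, 0.1], [-0.3, -0.7], [0.1, -0.0], [-0.4, 1.0], [-0.4, -0.4], [-0.4, 2.6], [-1.4, -0.0], [-5.3, 2.2], [2.9, 3.0]]
w3 [[-1.9, -0.8], [1.3, 0.1], [-0.3, 0.2], [0.1, -1.1], [-0.6, 0.8], [-0.8, 3.0], [-0.8, 0.9]]
w4 [[1.3, 0.4], [0.7, 0.3], [-0.8, 0.1], [-0.1, 0.0], [-1.3, 2.2], [0.3, -0.5], [-0.5, -1.0], [1.7, -1.3], [1.2, -0.1], [0.6, -1.3]]
w5 [[1.1, 0.0], [0.7, 0.1], [0.5, 0.2], [-1.4, 2.1], [-0.4, -1.6], [-0.7, -1.9], [-0.4, -1.1], [0.9, -0.8], [1.3, -0.6]]
w6 [[-0.0, 0.2], [-0.5, 0.5], [0.5, -1.9], [1.0, -0.0], [-1.4, -1.3], [0.7, -0.1], [-1.6, 0.5], [1.1, -0.1], [0.8, 1.9]]
```

```bash
python3 - <<'E'
from turn import *
turn(1,-0.05); turn(-1,-0.07)
E
cat > col.py <<'E'
from h import *
from g2 import s,a,b
F=np.array([559.8,-36.0,.120]); piv=w(F,PIV)[0]
def onz(cam,uv,z,tl=None):
    o=least_squares(lambda p:proj(cam,[p[0],p[1],z],tl)[0]-uv,piv[:2]+[20,-60]); return o.x
t=lambda u,v:np.array([240+u/3.2,150+v/3.2])
def pol(p): d=p-piv[:2]; return np.hypot(*d).round(1),np.arctan2(d[1],d[0]).round(3)
T=np.load("pics/w6_tool.npy"); tl=(T[:3],T[3:])
if __name__=="__main__":
    print("piv",piv)
    print("collar cap centre from top(z~125)",onz("top",t(364,197),125))
    for uv in((505,240),(455,229)): print("green top",pol(onz("top",t(*uv),89)))
    for uv in((575,447),(700,385)): print("green w6",pol(onz("wrist",s(*uv),89,tl)))
    T5=np.load("pics/w5_tool.npy"); print("green w5 end",pol(onz("wrist",b(414,90),89,(T5[:3],T5[3:]))))
    print("handle top",pol(onz("top",t(466,85),160)))
    sc=cv2.imread("pics/scene0.png"); hsv=cv2.cvtColor(sc,cv2.COLOR_BGR2HSV)
    for cam,fn in(("scene","scene0"),("top","top0")):
        im=cv2.imread(f"pics/{fn}.png").astype(int); m=(im[:,:,2]>110)&(im[:,:,1]<60)&(im[:,:,0]<70)
        n,l,st,ce=cv2.connectedComponentsWithStats(m.astype(np.uint8))
        for i in range(1,n):
            if st[i,4]>25: print(cam,ce[i].round(1),st[i],pol(onz(cam,ce[i],133)))
    for uv in((405,122),(432,85)): print("white open top",pol(onz("top",t(*uv),89)))
E
python3 col.py
```

```text
at [-0.4 -0.4  0.5] t 36.2
grip 53.2 [18.1 -5.2 -6.2]
turned [-0.0002  0.0001  0.      0.0002 -0.0001  0.0013] [ 5.4 -2.2 -2. ] [ 1.37 -0.98  0.51]
t 38.725
at [ 1.  -0.2  0.3] t 41.6
grip 53.4 [7.4 3.8 1.3]
turned [-0.0001 -0.      0.0006 -0.0004  0.0007  0.0011] [ 4.9 -0.4 -1. ] [-1.73 -1.3  -1.14]
t 44.1417
piv [619.36851815 -28.81726756  71.        ]
collar cap centre from top(z~125) [615.67965812 -30.03351111]
green top (np.float64(96.5), np.float64(-1.836))
green top (np.float64(64.1), np.float64(-1.851))
green w6 (np.float64(97.6), np.float64(-1.802))
green w6 (np.float64(47.5), np.float64(-1.774))
green w5 end (np.float64(97.0), np.float64(-1.9))
handle top (np.float64(83.7), np.float64(-0.824))
scene [549.2 278.8] [539 270  21  18 274] (np.float64(424.1), np.float64(0.912))
scene [306.3 300.6] [301 296  12  10  92] (np.float64(73.5), np.float64(-0.826))
top [176.5 102. ] [168  94  18  17 249] (np.float64(420.1), np.float64(1.0))
top [385.1 176.6] [380 172  11  10  81] (np.float64(91.1), np.float64(-0.787))
white open top (np.float64(61.7), np.float64(-0.544))
white open top (np.float64(92.0), np.float64(-0.576))
```

```bash
cat > sw.py <<'E'
from col import *
def hp(th,z,rho=85,flip=0):
    p=np.r_[piv[:2]+rho*np.array([np.cos(th),np.sin(th)]),z]; y=np.array([-np.sin(th),np.cos(th),0])*(1-2*flip); zz=np.array([0,0,-1.])
    return p,R.from_matrix(np.c_[np.cross(y,zz),y,zz]).as_quat()
a0,a1=-.82,-1.815
for fl in(0,1):
    q=[bot.solve_ik(*hp(t,117,flip=fl)) for t in(a0,a1)]; print(fl,[None if k is None else k.round(2) for k in q])
    if all(k is not None for k in q): best=fl; break
s=bot.read_state(); bot.line_to(s["tcp_pos"]+[0,0,70],velocity=250)
p,q=hp(a0,245,flip=best); bot.move_gripper(70); bot.move_ptp(p,q); bot.line_to(hp(a0,117)[0],velocity=200)
print(bot.read_state()["contact_force"].round(1)); bot.move_gripper(10,force=25)
s=bot.read_state(); print("grip",s["width"],s["contact_force"].round(1),s["t"])
for th in np.linspace(a0,a1,6)[1:]:
    bot.line_to(hp(th,117,flip=best)[0],velocity=70,ori=hp(th,117,flip=best)[1])
    s=bot.read_state(); print(s["contact_force"].round(1),end=" ")
bot.pause(.2); s=bot.read_state(); print("\n",s["tcp_pos"].round(1),s["contact_force"].round(1))
bot.move_gripper(50); bot.line_to(s["tcp_pos"]*[1,1,0]+[0,0,230],velocity=200)
p,q=look(w(F,[-290,-120,155])[0],w(F,[-40,0,75])[0],np.pi); bot.move_ptp(look(w(F,[-260,-120,305])[0],w(F,[-40,0,75])[0],np.pi)[0],q)
snap("w7"); print(bot.read_state()["t"]); snap("top7","top"); snap("scene7","scene")
E
python3 sw.py
```

```text
0 [array([ 0.15,  0.45, -0.11,  0.  , -1.01, -2.54]), array([ 0.14,  0.34, -0.28,  0.  , -0.95,  2.76])]
[ 0.2 -0.2  0. ]
grip 21.665861212408455 [ 2.8  0.9 -1.3] 49.425
[ 0.6  0.2 -0.3] [-0.  -0.4 -0.5] Traceback (most recent call last):
  File "sw.py", line 14, in <module>
    bot.line_to(hp(th,117,flip=best)[0],velocity=70,ori=hp(th,117,flip=best)[1])
    ~~~~~~~~~~~^^^^^^^^^^^^^^^^^^^^^^^^^^^^^^^^^^^^^^^^^^^^^^^^^^^^^^^^^^^^^^^^^
plant.Unreachable: the arm cannot follow that straight line within its joint ranges
```

Run:
```python
src=open("sw.py").read().split("a0,a1=")[0]; exec(src)
a0,a1=-1.218,-1.815
for th in np.linspace(a0,a1,4)[1:]:
    bot.line_to(hp(th,117)[0],velocity=70); s=bot.read_state(); print(s["contact_force"].round(1),end=" ")
bot.pause(.2); s=bot.read_state(); print("\n",s["tcp_pos"].round(1),hp(a1,117)[0].round(1),s["contact_force"].round(1),s["width"])
bot.move_gripper(50); bot.line_to(s["tcp_pos"]*[1,1,0]+[0,0,230],velocity=200)
p,q=look(w(F,[-290,-120,155])[0],w(F,[-40,0,75])[0],np.pi)
bot.move_ptp(p,q); snap("w7"); print(bot.read_state()["t"]); snap("top7","top"); snap("scene7","scene")
for cam in("scene","top"):
    im=cv2.imread(f"pics/{cam}7_raw.png").astype(int); m=(im[:,:,2]>110)&(im[:,:,1]<60)&(im[:,:,0]<70)
    n,l,st,ce=cv2.connectedComponentsWithStats(m.astype(np.uint8))
    for i in range(1,n):
        if st[i,4]>15: print(cam,ce[i].round(1),st[i],pol(onz(cam,ce[i],133)))
a=cv2.imread("pics/w7_raw.png")[::-1,::-1]; t7=cv2.imread("pics/top7_raw.png"); s7=cv2.imread("pics/scene7_raw.png")
c=lambda i,x,y,wd,h,k:cv2.resize(i[y:y+h,x:x+wd],None,fx=k,fy=k,interpolation=cv2.INTER_CUBIC)
m=np.vstack([np.hstack([c(a,205,185,70,75,4),c(a,412,200,60,75,4),c(s7,255,235,70,75,4)]),np.hstack([c(t7,320,150,120,75,4),c(a,320,120,160,150,2)])])
cv2.imwrite("pics/final.png",m)
```

```text
[ 4.  -6.1 -2.9] [ 2.5 -4.6 -2.1] [ 3.1 -4.3 -0.8] 
 [ 599.4 -111.6  117.2] [ 598.8 -111.3  117. ] [ 2.8 -4.6  1.5] 21.27061982148094
56.025
scene [272.1 273. ] [267 268  11  11  89] (np.float64(82.9), np.float64(-1.971))
scene [549.2 278.8] [539 270  21  18 283] (np.float64(424.2), np.float64(0.912))
top [176.5 102. ] [168  94  18  17 250] (np.float64(420.1), np.float64(1.0))
top [398.1 216.7] [393 212  11  11  97] (np.float64(88.4), np.float64(-1.763))
```

View pics/final.png

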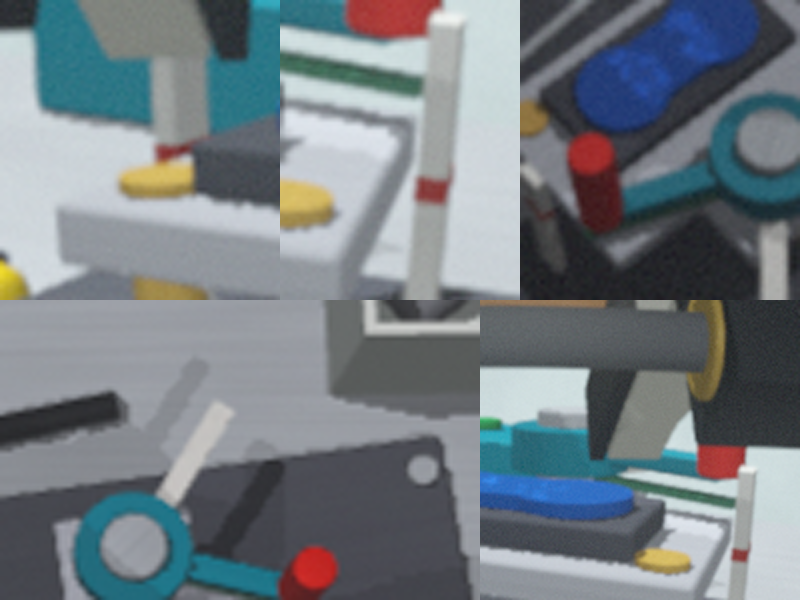

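```bash
cat > fin.py <<'E'
from g2 import *; import col
for cam,i,fi in(("top",(385.1,176.6),(398.1,216.7)),("scene",(306.3,300.6),(272.1,273.0))):
    for uv in(i,fi):
        o=least_squares(lambda p:proj(cam,np.r_[col.piv[:2]+85*np.array([np.cos(p[0]),np.sin(p[0])]),p[1]*100])[0]-uv,[-.82 if uv is i else -1.8,1.4])
        print(cam,o.x.round(3),o.cost)
w7=[('p',(-125,85,7),a(59,210)),('p',(-125,85,-7),a(61,262)),('p',(-125,-85,7),b(340,268)),('f',(2,-97,108),b(463,18)),('f',(-12,-94,108),b(445,18)),('f',(-12,-94,75.5),b(432,189)),('f',(-12,97,75.5),a(158,154))]
V["w7"]=(3,w7); joint({"w7":(0,w7)},f0,1)
joint(V,f0,4,show=False,prior=lambda t:np.r_[(t[2:4]-t[:2]+[.0675,.10875])/.003,(t[4:6]-t[2:4]-[.018,.00825])/.002,(t[6:]-t[4:6]-[.00375,.005])/.002])
E
python3 fin.py
```

```text
top [-0.808  1.532] 9.370405376577267e-26
top [-1.836  1.609] 8.873612332905282e-25
scene [-0.778  1.588] 1.4189782576335683e-21
scene [-1.698  1.748] 0.0
f [ 5.60151e+02 -3.67590e+01  1.21000e-01] cam [ 1.666e-01  8.185e-01 -2.502e-01  4.000e-04 -1.400e-03  3.400e-03] h 5.98 tips [-0.0065 -0.0109] +- [0.0081 0.0083]
w7 [[0.7, 0.3], [0.0, -0.3], [0.1, 0.0], [-0.7, 1.2], [0.2, -1.2], [0.4, 0.0], [-0.7, 0.0]]
f [ 5.59559e+02 -3.55440e+01  1.18000e-01] cam [-0.1507  2.9434 -0.7496  0.0072 -0.0036  0.0077] h 5.92 tips [ 0.0491  0.0978 -0.0201 -0.0126 -0.0025 -0.005   0.001  -0.0007] +- [0.0047 0.0039 0.0039 0.0033 0.0039 0.0033 0.0041 0.0039]
```

```bash
python3 -c "
from plant import bot
print(bot.read_state()['contact_force'].round(1)); bot.close_job()"
```

```text
[-0.1 -0.5 -0.8]
the job is handed in; nothing more can be done
```

The platform is level to within about 0.004 rad by my combined measurements. The lock collar's lever stands over the green mark, and the job is handed in at about 56 s of the 72 s allowed.

**Levelling:** I turned both knobs anticlockwise (left 0.90 rad, right 1.45 rad). Two smaller clockwise trims followed after re-measuring: left 0.24 then 0.05, right 0.11 then 0.07. Fitting all the wrist pictures together with the commanded turns puts the left and right tips at +0.001 and −0.001 rad (±0.004). The last picture fitted alone gave −0.007 and −0.011 rad (±0.008), so it disagrees slightly but is within its own error.

**Collar:** I swung the handle to direction −1.81 rad by the arm's own reading, measured in the world frame about the pivot. My readings of the green mark range from −1.77 to −1.85 rad, leaving out one doubtful reading of −1.90. The top camera puts the handle at −1.84 rad and shows the lever covering the green bar. The scene camera gave −1.70 rad, but its height fit was unreliable, so I set it aside.

**One hitch:** partway through the swing the last joint would have passed its range. I finished the swing with the gripper's orientation held fixed, and the contact force stayed under 10 N.

At hand-in the gripper was clear and the contact force read about zero. I saw no sign of any other item on the bench being moved, but I did not check each one in a final picture.

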